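Feed a blank under the gauge guard with the push stick

TASK

Using the wooden push stick, feed the long steel blank along the gauge's channel and under its guard until it sits square and fully home against the end stop, and hold it pressed there for a moment, pushing about 10 N harder than it took to slide it; more than 20 N on the stop spoils its setting. Keep the gripper off the blank and the gauge, and do not jam the stick against it. Then draw the stick out, set it back on the black rubber mat, standing on its blade as it was, and let go, leaving the blank home and everything else where it stands.

Things in the scene. Friction and masses are not known exactly. Their poses are not given: they have to be found in the camera images.
- gauge: Bench gauge, fixed: dark steel base plate 370 x 130 x 16 mm, from x = -210 to +160. Origin: bench surface under the channel's centre line; +x is the feed direction, +y left of it, z up. Its top, the bed, is at z = 16 mm. Bare bed from x = -210 to -82, then flared rails, channel, guard, stop.
- channel (a point): Start of the straight channel, on the bed, centre line (gauge x = -30 mm). From here to gauge x = +145 two steel rails, 12 mm high above the bed, 12 wide, stand 43 mm apart; before it they flare over 52 mm to a mouth about 74 mm wide. Axes as the gauge's.
- guard (a point): Entry of the grey guard, on the bed, centre line (gauge x = -10 mm). The guard covers the channel for 110 mm from here; underside 24 mm, top 29 mm above the bed, 85 mm wide. Axes as the gauge's.
- roller_line (a point): On the bed under the sprung presser roller (gauge x = 55 mm), its bridge 72 mm high above the bed, 105 wide. The free-turning roller, 28 mm diameter, in a gap of the guard, hangs 15 mm above the bed: the blank must lift it 3 mm against 5 to 7 N, a bump of 6 to 14 N in the push when its front is about 10 mm before this line; from there the drag is steady, 4 to 10 N, and holds the blank.
- stop: End stop, plain steel block 22 x 41 x 26 mm, rigid, in the channel behind the guard, its face at 108 to 122 mm of the gauge's x. Origin: foot of the centre of the face that the blank meets, on the bed; its +x is the feed direction (into the block).
- blank: The long steel blank, 80 x 40 x 18 mm (x, y, z), about 0.3 to 0.55 kg, lying on the bare bed before the guard, a little askew. Origin: centre of its underside; x along its length, roughly the feed direction. At home its front face touches the stop: origin 40 mm before the stop's.
- stick: Push stick, 0.12 kg, on the mat: wooden blade 24 wide x 12 high; on it an upright handle block 44 long x 16 thick, top 58 mm above the underside, centre x = -40, gripped across its 16 mm (along y) at z = 40. Back end x = -90. Origin: blade's underside, centre line; +x to the tip, a blunt metal shoe 26 x 13 mm clamped so that the tip is at x = 84 to 98, differently each time.
- mat: Black rubber mat 240 x 110 x 4 mm, fixed on the bench. Origin: centre of its underside, x along its length; the top is at z = 4 mm.
- ring_gauge: Bystander: steel ring gauge, 64 mm across, 22 mm high. Origin: centre of its underside. Leave alone.
- short_blank: Bystander: a shorter steel blank, 50 x 40 x 18 mm, not to be used. Origin: centre of its underside. Leave alone.
- plug_gauge: Bystander: steel plug gauge standing upright, 44 mm across, 70 mm high. Origin: centre of its underside. Leave alone.
- screwdriver: Bystander: screwdriver with an orange handle, 180 mm long. Origin: on its axis. Leave alone.
- cup: Bystander: white mug, 85 mm high. Origin: centre of its underside. Leave alone.
- tray: Bystander: open blue tray 90 x 130 x 35 mm. Origin: centre of its underside. Leave alone.
- oil: Bystander: white bottle, 50 mm across, 110 mm high. Origin: centre of its underside. Leave alone.
Mind the look-alikes: they are no part of the job. There is more than one size of the stick; the one meant has the size given above.

How it is judged:
By the outcome, as a careful person would: the job done as asked, in the order asked, and still so for the second after the job is handed in, with the robot touching nothing.
It also fails if it takes over 72 s, if anything falls off the work surface, if the arm or the gripper's body presses on something with over 40 N, if the wrist force passes 120 N, or if a joint passes its speed limit or range.

ROBOT

A 7-joint arm with a two-finger parallel gripper is mounted at the origin on the work surface. World frame = base frame: x ahead of the robot, y to its left, z up, the work surface at z = 0. Lengths are in m, angles in rad, forces in N, time in s.
With the tool pointing down it reaches from about 0.35 to 0.9 m from the base axis. Payload 8.1 kg.
Tool frame: the origin (TCP) lies midway between the tips of the shut fingers; the grasp point (between the pads) lies arm.grasp_offset behind it (arm.grasp_offset is the distance from the TCP to the grasp point, in m); z points along the fingers, y is the line along which they close (so a half turn about z gives the same grasp; the last joint's range is limited). The gripper opens to 92 mm and grips with 3 to 60 N. Pads are 19 mm wide; open, the fingers measure 130 mm over their backs; the gripper's body (75 mm by 190 mm) begins 47 mm behind the grasp point.
Start: joints at [-1.261, 0.434, 0.025, 1.573, -0.012, 1.134, -0.075], TCP at [0.251, 0.573, 0.227] pointing down, gripper open.
Joint ranges: [-2.62, 2.62], [-0.44, 2.09], [-1.27, 1.32], [0.08, 2.57], [-1.32, 4.46], [0.12, 2], [-2.74, 2.74]. Speed limits (rad/s): [2.22, 2.22, 3.01, 3.01, 3.14, 3.14, 3.14].

INTERFACE

Orientations are given as a rotation vector (axis times angle).
In Python, from cell import observe, imaging, arm gives the robot as it stands.
- The arm moves only by the tool apply_moves, never from a script. Its argument "commands" is a list of rows, each a list of 5 numbers: the opening in per cent of the stroke, from 0 (shut) to 100 (fully open), then the shift along the world's x, y, z in units of 0.06 m (1.0 is 0.06 m), then the turn about the world's z in units of 0.5 rad (1.0 is 0.5 rad). A call has 1 to 12 rows; each row shifts and turns the commanded pose from where the row before left it; what a row does not reach is not made up. A row lasts 1/8 s, in which the tool goes at most 62.5 mm and 10.7 degrees, less where a joint would pass 70% of its speed; a pose out of reach is approached as far as the arm can. A call with a number of a shift or a turn outside -1 to 1 is refused whole. A call with a gripper value outside its range is refused whole. The fingers move at their own pace and stop on an object; "newtons" is the grip in N (left out, the last holds). Time passes only in rows, so rows that do not move let the fingers close. It gives the time, the measured TCP pose, the force, the opening and the grip force at its end, in the units of the state.
- observe(): the state, without advancing time (a new reading comes with each control period).
- imaging.get_image(name): name is "scene" or "top" or "wrist"; returns (picture, depth): 480x640x3 uint8, red, green, blue; 480x640 float32, m along the optical axis (not along the pixel's ray), 0 where there is no reading.
- imaging.camera_params(name): a dict with "camera_matrix" (3x3 intrinsics, pixels), "dist" ([k1, k2, p1, p2, k3] as OpenCV has them; the pictures are not rectified), "origin" and "rotation" of the camera in the world; the wrist camera has in their place "tool_from_camera" (4x4, takes a point from camera to tool coordinates, whose origin is the TCP and whose axes are the flange's). Camera axes: x right, y up, looking along -z (the intrinsics and any distortion apply to the point x, -y, -z); pixel columns grow to the right and rows downward; lengths in m; the calibration is good to about 2 mm. A picture is of the moment at which its call begins: read the wrist's pose just before it. camera_params takes no time and is no camera call.
- arm.sign_off(): hands the job in; it is judged then, once.
The state is a dict: "clock": time; "joints": joint angles; "dq": joint speeds; "joint_efforts": joint torques, N m; "position": TCP position; "ee_rot": TCP orientation; "force": force on the tool from outside, world axes, zero at the start; "ft_torque": the same for the moment, N m; "width": opening from 0.0 (shut) to 1.0 (fully open); "gripper_force": force on a finger pad.
Only numpy, scipy, OpenCV 4.12 (cv2) and the standard library are available. Lean on these libraries where they do the work, as an engineer would, in place of code of your own. Each camera call takes 0.05 s, during which the arm holds its last target. There are 200 camera calls.

## Working session

There is one attempt and no reset: what is moved stays moved. The work goes in short steps, Python scripts to look and compute and a tool call to move; the robot and the scene stay as the last step left them, time stands still between calls to the robot, and variables do not carry over. Pictures are saved under pics/ and viewed, at most 10 in all, crops included, and the job is handed in when it is done.

Besides the shell and the picture viewer there is one more tool, called after ">>>" as name([rows], argument=value, ...), one row to a line, values as JSON. apply_moves: Moves the arm, as the interface text tells. Its arguments: {"type":"object","properties":{"commands":{"type":"array"},"newtons":{"type":"number"}},"required":["commands"]}

```bash
ls; mkdir -p pics
cat > h.py <<'E'
from cell import observe, imaging, arm
import numpy as np, cv2
from scipy.spatial.transform import Rotation as R
def cam(n,st=None):
    p=imaging.camera_params(n); K=np.array(p["camera_matrix"]); d=np.array(p["dist"])
    if "origin" in p: o=np.array(p["origin"]); r=np.array(p["rotation"])
    else:
        T=np.array(p["tool_from_camera"]); Rt=R.from_rotvec(st["ee_rot"]).as_matrix()
        o=Rt@T[:3,3]+np.array(st["position"]); r=Rt@T[:3,:3]
    return K,d,o,r
def onplane(c,uv,z):
    K,d,o,r=c
    q=cv2.undistortPoints(np.array(uv,float).reshape(-1,1,2),K,d).reshape(-1,2)
    ray=np.c_[q[:,0],-q[:,1],-np.ones(len(q))]@r.T
    return o+ray*((z-o[2])/ray[:,2])[:,None]
def proj(c,P):
    K,d,o,r=c
    q=(np.atleast_2d(P)-o)@r; q=q*[1,-1,-1]
    return cv2.projectPoints(q,np.zeros(3),np.zeros(3),K,d)[0].reshape(-1,2)
def cloud(c,depth):
    K,d,o,r=c
    v,u=np.mgrid[0:480,0:640]; uv=np.stack([u,v],-1).reshape(-1,1,2).astype(float)
    q=cv2.undistortPoints(uv,K,d).reshape(-1,2); D=depth.reshape(-1,1)
    P=np.c_[q[:,0],-q[:,1],-np.ones(len(q))]*D
    return (P@r.T+o).reshape(480,640,3)
E
python3 - <<'E'
from h import *
s=observe(); print(s, arm.grasp_offset)
for n in("top","scene"):
    im,d=imaging.get_image(n); cv2.imwrite(f"pics/{n}0.png",im[:,:,::-1]); np.save(f"{n}d.npy",d)
    print(n,cam(n)[2:], cam(n)[0])
E
```

```text
pics
{'clock': 0.0, 'joints': array([-1.26059516,  0.43524959,  0.02497229,  1.57410518, -0.01158151,
        1.13399012, -0.07510085]), 'dq': array([ 0.00034363,  0.0002516 , -0.00238061, -0.00110366,  0.00022399,
       -0.00048188, -0.0007052 ]), 'joint_efforts': array([ 1.02642756e-03, -6.67849159e+01,  9.84927267e-01, -3.14453495e+01,
       -6.08055596e-02,  4.30275255e-02,  1.52030452e-04]), 'position': array([0.25058706, 0.57200301, 0.22592531]), 'ee_rot': array([-6.43893387e-01, -3.07472597e+00,  2.51112914e-03]), 'force': array([ 0.06726353,  0.23562936, -0.45442427]), 'ft_torque': array([-0.01784675, -0.02410012, -0.07687662]), 'gripper_force': 0.0, 'width': 1.001415495773363} 0.0188
top (array([ 0.49882843, -0.10865632,  1.06534765]), array([ 0.05285299, -0.04784605, -1.57890407])) [[437.56359274   0.         314.65066517]
 [  0.         437.56359274 235.00087607]
 [  0.           0.           1.        ]]
scene (array([0.93258919, 0.35539623, 0.98580422]), array([0.25051117, 0.66005519, 2.33045257])) [[524.86862155   0.         317.44852663]
 [  0.         524.86862155 235.95345245]
 [  0.           0.           1.        ]]
```

View pics/top0.png

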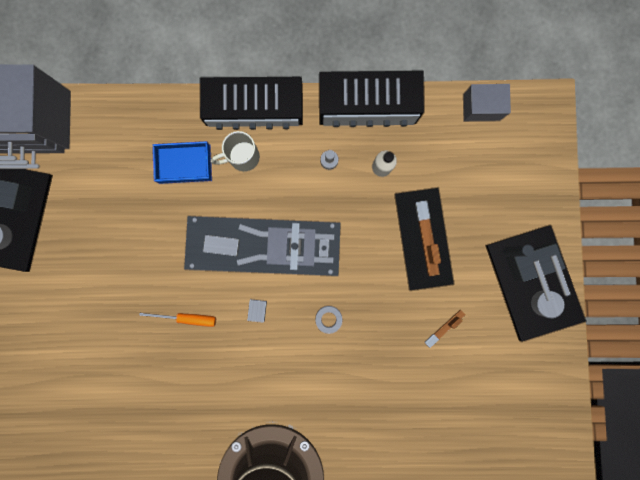

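View pics/scene0.png

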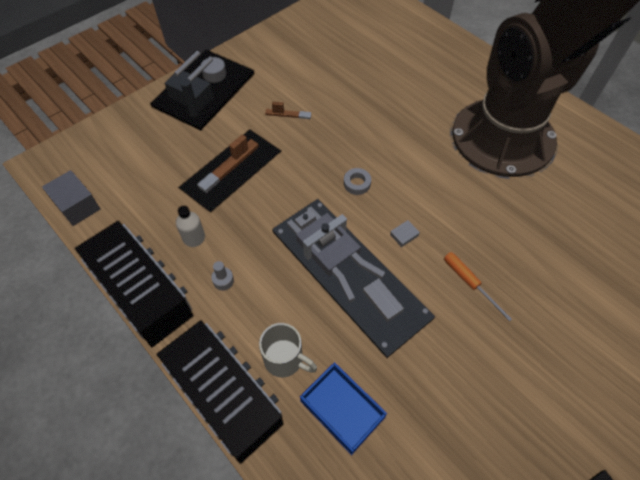

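The top view shows the gauge at (262,246), feeding towards picture-right, and the long blank at (221,245). The stick on the black mat is at (428,238), with its tip up at (423,205) and its handle at (432,260).

Look-alikes: the small stick at (445,330) is off the mat and too short, and the short blank is at (257,311). I choose the stick on the mat and the blank on the gauge bed, and check both in one close crop.

```bash
sed -i 's/o=np.array(p\["origin"\]); r=np.array(p\["rotation"\])/o=np.array(p["origin"]); r=R.from_rotvec(np.array(p["rotation"]).ravel()).as_matrix() if np.size(p["rotation"])==3 else np.array(p["rotation"])/' h.py
python3 - <<'E'
from h import *
im=cv2.imread("pics/top0.png"); d=np.load("topd.npy"); c=cam("top")
a=cv2.resize(im[205:285,180:346],None,fx=4.8,fy=4.8,interpolation=cv2.INTER_CUBIC)[:,:796]
b=cv2.rotate(im[180:296,390:460],cv2.ROTATE_90_CLOCKWISE); b=cv2.resize(b,None,fx=3,fy=3,interpolation=cv2.INTER_CUBIC)
o=np.zeros((600,800,3),np.uint8); o[:a.shape[0],:a.shape[1]]=a; o[386:596,:348]=b
cv2.imwrite("pics/crop1.png",o)
P=cloud(c,d)
for n,uv in dict(table=(250,390),blank=(221,245),shoe=(423,210),handle=(432,260),matc=(410,250),bed=(200,262),guard=(278,245),stop=(318,250)).items(): print(n,P[uv[1],uv[0]].round(4))
E
```

```text
table [ 0.1992  0.0514 -0.0012]
blank [0.5433 0.1153 0.0337]
shoe [ 0.624  -0.3666  0.0163]
handle [ 0.5037 -0.3741  0.0577]
matc [ 0.5285 -0.3358  0.0047]
bed [0.5039 0.1697 0.0131]
guard [ 0.5415 -0.0202  0.0472]
stop [ 0.53   -0.1133  0.0168]
```

View pics/crop1.png

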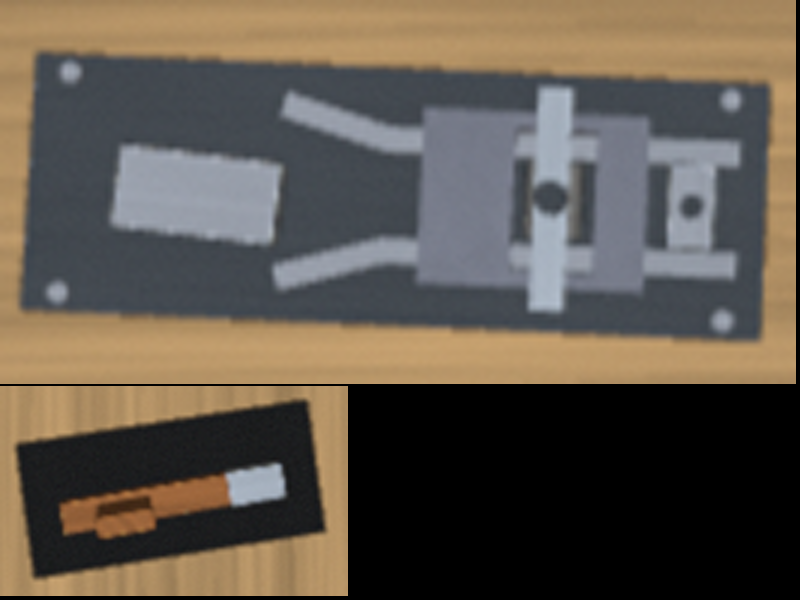

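The crop shows the mat stick, whose blade, handle and metal shoe match the description. The blank lies in front of the flared mouth, about 4° askew from the gauge axis. The stop is behind the guard.

```bash
cat >> h.py <<'E'
def fit2(model,world):
    m=np.array(model,float);w=np.array(world)[:,:2]
    mc,wc=m.mean(0),w.mean(0);H=(m-mc).T@(w-wc);th=np.arctan2(H[0,1]-H[1,0],H[0,0]+H[1,1])
    r=np.array([[np.cos(th),-np.sin(th)],[np.sin(th),np.cos(th)]]);t=wc-r@mc
    return t,th,np.linalg.norm(m@r.T+t-w,axis=1)
def tog(p,g): 
    t,th=g;c,s=np.cos(th),np.sin(th);return (np.atleast_2d(p)[:,:2]-t)@np.array([[c,-s],[s,c]])
def tow(p,g):
    t,th=g;c,s=np.cos(th),np.sin(th);return np.atleast_2d(p)@np.array([[c,s],[-s,c]])+t
E
python3 - <<'E'
from h import *
np.set_printoptions(precision=4,suppress=True)
c=cam("top")
A=lambda l:[((x+.5)/4.8-.5+180,(y+.5)/4.8-.5+205) for x,y in l]
B=lambda l:[(390+(y-386+.5)/3-.5,180+115-((x+.5)/3-.5)) for x,y in l]
W=onplane(c,A([(37,51),(770,82),(760,340),(20,310)]),.016)
t,th,e=fit2([(-.21,.065),(.16,.065),(.16,-.065),(-.21,-.065)],W);print("gauge",t,th,e); g=(t,th)
W=onplane(c,A([(120,145),(283,163),(273,245),(110,226)]),.034)
tb,tbh,e=fit2([(-.04,.02),(.04,.02),(.04,-.02),(-.04,-.02)],W);print("blank",tb,tbh,e,"in gauge",tog(tb,g),tbh-th)
print("stop face g",tog(onplane(c,A([(669,167),(667,248)]),.042),g), "guard",tog(onplane(c,A([(423,107),(416,284)]),.045),g),"channel rails",tog(onplane(c,A([(740,141),(736,278)]),.028),g))
tip=onplane(c,B([(281,463),(286,496)]),.017);bk=onplane(c,B([(60,503),(64,535)]),.016);hd=onplane(c,B([(97,515),(153,509),(157,530),(98,538)]),.062)
print(tip,bk,hd,hd.mean(0))
ax=tip.mean(0)-bk.mean(0);print("stick len",np.linalg.norm(ax),"yaw",np.arctan2(ax[1],ax[0]))
mt=onplane(c,B([(17,443),(306,400),(325,530),(34,577)]),.004)
print("mat",fit2([(-.12,.055),(.12,.055),(.12,-.055),(-.12,-.055)],mt))
s=observe();print(R.from_rotvec(s["ee_rot"]).as_matrix(), imaging.camera_params("wrist")["tool_from_camera"])
# depth: gap roller etc in gauge frame
E
```

```text
gauge [ 0.5413 -0.0049] -1.6214107616294895 [0.0013 0.0011 0.0012 0.0008]
blank [0.5429 0.1163] -1.6918478711524938 [0.0004 0.0003 0.0004 0.0001] in gauge [[-0.1211 -0.0045]] -0.0704371095230043
stop face g [[ 0.1101  0.0184]
 [ 0.1107 -0.0211]] guard [[-0.011   0.0424]
 [-0.0101 -0.0437]] channel rails [[ 0.1447  0.0335]
 [ 0.1454 -0.0342]]
[[ 0.6443 -0.3485  0.017 ]
 [ 0.6481 -0.375   0.017 ]] [[ 0.4675 -0.3762  0.016 ]
 [ 0.4705 -0.4016  0.016 ]] [[ 0.4968 -0.3743  0.062 ]
 [ 0.5395 -0.3709  0.062 ]
 [ 0.5424 -0.3869  0.062 ]
 [ 0.4975 -0.3917  0.062 ]] [ 0.519  -0.3809  0.062 ]
stick len 0.1792315371595233 yaw 0.15205992817757508
mat (array([ 0.557 , -0.3689]), np.float64(0.12850857982629738), array([0.0024, 0.0027, 0.0022, 0.0016]))
[[-0.916   0.4012 -0.0004]
 [ 0.4012  0.916  -0.0013]
 [-0.0001 -0.0014 -1.    ]] [[-0.0002  0.9584  0.2856  0.0779]
 [ 1.     -0.0002  0.0013  0.0006]
 [ 0.0014  0.2856 -0.9584 -0.1566]
 [ 0.      0.      0.      1.    ]]
```

>>> apply_moves([
  [100,0.25,-0.88,-0.02,0.063],
  [100,0.25,-0.88,-0.02,0.063],
  [100,0.25,-0.88,-0.02,0.063],
  [100,0.25,-0.88,-0.02,0.063],
  [100,0.25,-0.88,-0.02,0.063],
  [100,0.25,-0.88,-0.02,0.063],
  [100,0.25,-0.88,-0.02,0.063],
  [100,0.25,-0.88,-0.02,0.063],
  [100,0.25,-0.88,-0.02,0.063],
  [100,0.25,-0.88,-0.02,0.063],
  [100,0.25,-0.88,-0.02,0.063],
  [100,0.25,-0.88,-0.02,0.063],
])

```text
clock: 1.6
position: [0.4308, -0.0627, 0.2123]
ee_rot: [0.053, 3.141, 0.0]
force: [0.9, 0.6, -0.6]
width: 1.0
gripper_force: 0.0
```

>>> apply_moves([
  [100,0.25,-0.88,-0.02,0.063],
  [100,0.25,-0.88,-0.02,0.063],
  [100,0.25,-0.88,-0.02,0.063],
  [100,0.25,-0.88,-0.02,0.063],
  [100,0.25,-0.88,-0.02,0.063],
  [100,0.23,-0.9,-0.02,0.063],
  [100,0,0,0,0],
  [100,0,0,0,0],
])

```text
clock: 2.6
position: [0.5193, -0.3785, 0.2044]
ee_rot: [0.241, -3.131, -0.002]
force: [0.5, -0.2, 0.0]
width: 0.998
gripper_force: 0.0
```

Run:
```python
from h import *
s=observe();print(s["position"],R.from_rotvec(s["ee_rot"]).as_matrix().round(4),s["joints"])
im,d=imaging.get_image("wrist"); cv2.imwrite("pics/w1.png",im[:,:,::-1]); np.savez("w1.npz",d=d,p=s["position"],r=s["ee_rot"])
```

```text
[ 0.51925177 -0.37851267  0.20440892] [[-9.882e-01 -1.531e-01 -1.100e-03]
 [-1.531e-01  9.882e-01  1.200e-03]
 [ 9.000e-04  1.400e-03 -1.000e+00]] [ 0.22163898  0.50945685  0.49772087  1.58332514 -0.26229699  1.11744797
  2.5064708 ]
```

View pics/w1.png

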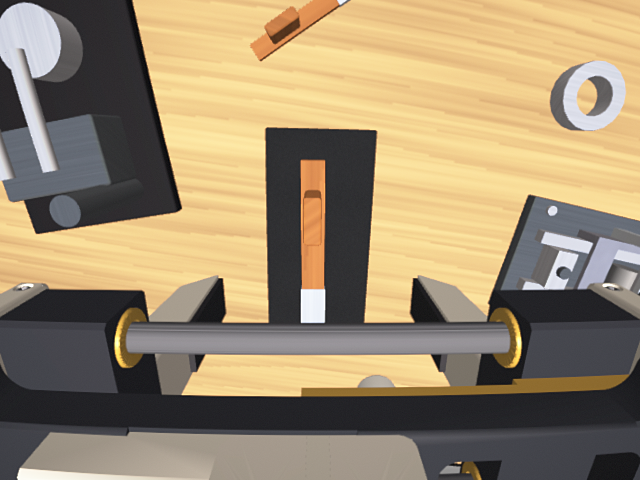

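The wrist view shows the stick below: back end at (301–325,160), handle top (303–321,197–245), shoe start near v=289, and the tip hidden by the gripper.

Run:
```python
from h import *
np.set_printoptions(precision=4,suppress=True)
z=np.load("w1.npz"); s=dict(position=z["p"],ee_rot=z["r"]); c=cam("wrist",s)
h=onplane(c,[(304,197),(320,197),(321.5,245),(303.5,245)],.062);print("handle",h,h.mean(0))
b=onplane(c,[(301,160),(325.5,160),(301,289),(325.5,289)],.016);print("blade",b)
m=b[2:].mean(0)-b[:2].mean(0);print("yaw",np.arctan2(m[1],m[0]),np.linalg.norm(m))
y=np.arctan2(m[1],m[0]); print("handle from back:",b[:2].mean(0)[:2]+.05*np.array([np.cos(y),np.sin(y)]))
```

```text
handle [[ 0.4971 -0.3929  0.062 ]
 [ 0.495  -0.3794  0.062 ]
 [ 0.5373 -0.3715  0.062 ]
 [ 0.5398 -0.3872  0.062 ]] [ 0.5173 -0.3828  0.062 ]
blade [[ 0.4705 -0.4014  0.016 ]
 [ 0.4669 -0.3782  0.016 ]
 [ 0.6038 -0.3825  0.016 ]
 [ 0.5998 -0.3568  0.016 ]]
yaw 0.15010208193739874 0.13462812223178502
handle from back: [ 0.5181 -0.3823]
```

>>> apply_moves([
  [60,-0.02,-0.06,-0.5,0],
  [60,0,0,-0.5,0],
  [60,0,0,-0.5,0],
  [60,0,0,-0.5,0],
  [60,0,0,-0.5,0],
  [60,0,0,-0.3,0],
  [60,0,0,-0.19,0],
  [60,0,0,0,0],
  [60,0,0,0,0],
])

```text
clock: 3.78
position: [0.5189, -0.3831, 0.0267]
ee_rot: [-0.242, 3.131, -0.001]
force: [0.2, -0.2, 0.2]
width: 0.604
gripper_force: 0.0
```

>>> apply_moves([
  [0,0,0,0,0],
  [0,0,0,0,0],
  [0,0,0,0,0],
  [0,0,0,0,0],
  [0,0,0,0,0],
  [0,0,0,0,0],
], newtons=60)

```text
clock: 4.53
position: [0.5183, -0.3827, 0.0257]
ee_rot: [0.242, -3.132, -0.0]
force: [0.3, 0.4, 0.8]
width: 0.171
gripper_force: 60.0
```

>>> apply_moves([
  [0,0,0,0.2,0],
  [0,0,0,0.5,0],
  [0,0,0,0.6,0],
  [0,0,0,0.6,0],
  [0,0,0,0.6,0],
  [0,0,0,0.4,0],
  [0,0,0,0,0],
  [0,0,0,0,0],
])

```text
clock: 5.52
position: [0.518, -0.3822, 0.1992]
ee_rot: [0.242, -3.132, -0.001]
force: [0.4, -0.5, -1.7]
width: 0.171
gripper_force: 60.0
```

>>> apply_moves([
  [0,0.045,0.82,0,-0.25],
  [0,0.045,0.82,0,-0.25],
  [0,0.045,0.82,0,-0.25],
  [0,0.045,0.82,0,-0.25],
  [0,0.045,0.82,0,-0.25],
  [0,0.045,0.82,0,-0.25],
  [0,0.045,0.82,0,-0.25],
  [0,0.045,0.82,0,-0.25],
  [0,0.045,0.82,0,-0.25],
  [0,0.045,0.82,0,-0.25],
  [0,0.045,0.82,0,-0.25],
  [0,0.045,0.82,0,-0.25],
])

```text
clock: 7.02
position: [0.5499, 0.2092, 0.1986]
ee_rot: [-1.963, -2.452, 0.003]
force: [0.7, 0.1, -0.8]
width: 0.172
gripper_force: 60.0
```

>>> apply_moves([
  [0,0.045,0.82,0,-0.25],
  [0,0.045,0.82,0,-0.25],
  [0,0,0,0,-0.05],
  [0,0,0,0,0],
  [0,0,0,0,0],
])

```text
clock: 7.65
position: [0.5562, 0.3044, 0.1995]
ee_rot: [2.278, 2.163, -0.001]
force: [-0.3, -0.6, -0.7]
width: 0.173
gripper_force: 60.0
```

```bash
cat > meas.py <<'E'
from h import *
np.set_printoptions(precision=4,suppress=True)
G=(np.array([.5413,-.0049]),-1.6214)
def st():
    s=observe();M=R.from_rotvec(s["ee_rot"]).as_matrix();y=np.arctan2(-M[0,1],M[1,1])
    print("t",s["clock"],"pos",s["position"],"yaw rel gauge",round(y-G[1],4),"tcp in gauge",tog(s["position"],G),"F",s["force"],"tilt",M[2,:2],"w",s["width"])
    return s
E
python3 - <<'E'
from meas import *
s=st();print(s["joints"])
im,d=imaging.get_image("top");cv2.imwrite("pics/top2.png",cv2.resize(im[180:290,100:346,::-1],None,fx=3.2,fy=3.2,interpolation=cv2.INTER_CUBIC))
im,d=imaging.get_image("wrist");cv2.imwrite("pics/w2.png",im[:,:,::-1])
E
```

```text
t 7.65 pos [0.5562 0.3044 0.1995] yaw rel gauge -0.0009 tcp in gauge [[-0.3096 -0.0007]] F [-0.2797 -0.5718 -0.6601] tilt [-0.0007 -0.0004] w 0.17280064988095997
[-1.1319  0.587   0.8723  1.6311 -0.4819  1.1536 -0.1931]
```

View pics/w2.png

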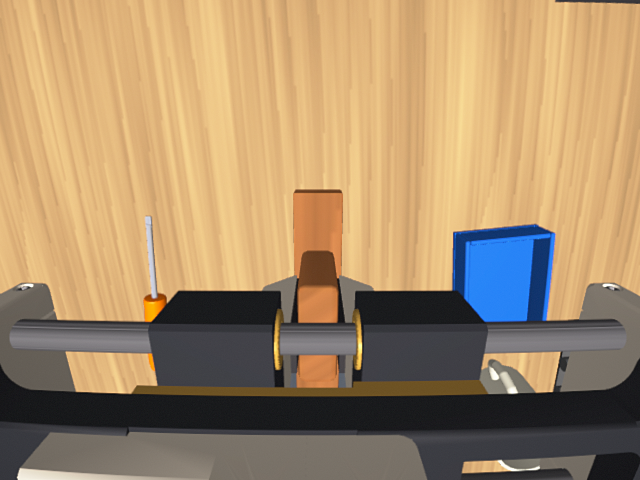

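The wrist view shows the stick held straight in the gripper, but the front is hidden by the gripper body. I'll descend just behind the blank and check from the top.

>>> apply_moves([
  [0,0,0,-0.5,0],
  [0,0,0,-0.5,0],
  [0,0,0,-0.5,0],
  [0,0,0,-0.5,0],
  [0,0,0,-0.4,0],
  [0,0,0,-0.2,0],
  [0,0,0,-0.06,0],
  [0,0,0,0,0],
])

```text
clock: 8.75
position: [0.5567, 0.3061, 0.0408]
ee_rot: [2.276, 2.165, 0.001]
force: [-0.6, -0.0, -1.2]
width: 0.172
gripper_force: 60.0
```

Run:
```python
from meas import *
s=st()
im,d=imaging.get_image("top");np.save("top3d.npy",d);cv2.imwrite("pics/top3.png",cv2.resize(im[205:290,136:336,::-1],None,fx=4,fy=4,interpolation=cv2.INTER_CUBIC))
```

```text
t 8.75 pos [0.5567 0.3061 0.0408] yaw rel gauge 0.0003 tcp in gauge [[-0.3114 -0.0004]] F [-0.5623 -0.0076 -1.1892] tilt [0.0005 0.0008] w 0.1720585710884238
```

View pics/top3.png

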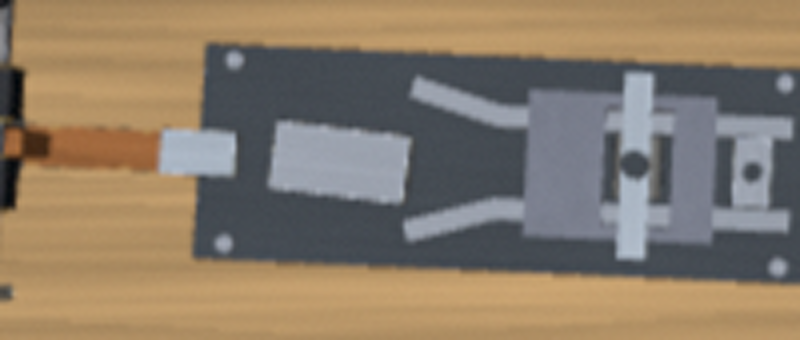

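The stick's shoe is level with the blank: tip edge at (236,130)–(235,176), blank rear at (275,121)–(269,189).

```bash
cat >> meas.py <<'E'
A4=lambda l:[((x+.5)/4-.5+136,(y+.5)/4-.5+205) for x,y in l]
E
python3 - <<'E'
from meas import *
c=cam("top")
print("tip",tog(onplane(c,A4([(236,130),(235,176)]),.031),G))
print("shoe back",tog(onplane(c,A4([(160,129),(159,174)]),.031),G))
print("blank",tog(onplane(c,A4([(275,121),(411,136),(404,204),(269,189)]),.034),G))
print("guard/rails mouth tips",tog(onplane(c,A4([(415,76),(404,242)]),.028),G))
E
```

```text
tip [[-0.1839  0.012 ]
 [-0.1829 -0.0151]]
shoe back [[-0.2286  0.0108]
 [-0.2275 -0.0158]]
blank [[-0.1605  0.0182]
 [-0.08    0.0127]
 [-0.082  -0.0275]
 [-0.1617 -0.022 ]]
guard/rails mouth tips [[-0.0806  0.0487]
 [-0.0819 -0.0499]]
```

>>> apply_moves([
  [0,-0.003,-0.067,-0.02,0],
  [0,-0.003,-0.067,0,0],
  [0,-0.003,-0.067,0,0],
  [0,-0.003,-0.067,0,0],
  [0,-0.003,-0.067,0,0],
  [0,-0.002,-0.042,0,0],
  [0,-0.002,-0.042,0,0],
  [0,-0.002,-0.042,0,0],
  [0,-0.002,-0.042,0,0],
  [0,-0.002,-0.042,0,0],
  [0,-0.002,-0.042,0,0],
  [0,-0.002,-0.042,0,0],
])

```text
clock: 10.3
position: [0.5545, 0.2682, 0.039]
ee_rot: [2.276, 2.165, 0.0]
force: [0.7, 3.4, 0.2]
width: 0.17
gripper_force: 60.0
```

```bash
cat >> meas.py <<'E'
def blankfit(name,guess):
    """segment blank top by depth in the gauge frame (z 0.026..0.040) near guess, minAreaRect"""
    im,d=imaging.get_image("top");cv2.imwrite("pics/"+name,cv2.resize(im[205:290,136:336,::-1],None,fx=4,fy=4,interpolation=cv2.INTER_CUBIC))
    return im,d
E
python3 - <<'E'
from meas import *
s=st()
im,d=blankfit("top4.png",0)
P=cloud(cam("top"),d);g=tog(P.reshape(-1,3),G).reshape(480,640,2)
m=(np.abs(g[...,1])<.045)&(g[...,0]>-.2)&(g[...,0]<-.01)&(P[...,2]>.026)&(P[...,2]<.042)
gr=im.mean(2)
print(m.sum(), gr[m].min(), np.percentile(gr[m],[10,50,90]))
E
```

```text
t 10.3 pos [0.5545 0.2682 0.039 ] yaw rel gauge 0.0005 tcp in gauge [[-0.2734 -0.0006]] F [0.7022 3.4489 0.2043] tilt [0.     0.0002] w 0.16998713600691787
1118 77.33333333333333 [133.5667 165.3333 181.    ]
```

View pics/top4.png

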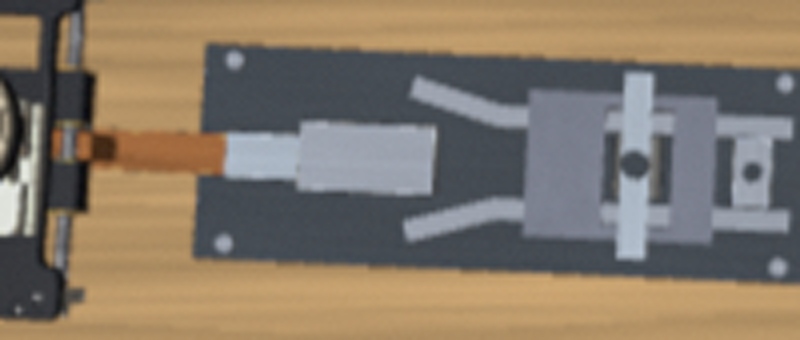

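The blank is now flush with the shoe and aligned, corners about (300,122), (437,128), (434,194), (296,190). Sliding takes about 3.4 N.

Run:
```python
from meas import *
c=cam("top")
b=tog(onplane(c,A4([(300,122),(437,128),(434,194),(296,190)]),.034),G);print(b,b.mean(0))
r=tog(onplane(c,A4([(495,105),(495,127),(490,199),(490,220),(790,117),(790,137),(786,211),(786,232)]),.028),G);print("rails outer/inner",r)
print(tog(onplane(c,A4([(735,137),(772,138),(768,210),(732,208)]),.042),G))
```

```text
[[-0.1458  0.0182]
 [-0.065   0.018 ]
 [-0.0647 -0.0209]
 [-0.1458 -0.0219]] [-0.1053 -0.0017]
rails outer/inner [[-0.0323  0.0335]
 [-0.0316  0.0204]
 [-0.0324 -0.0224]
 [-0.0318 -0.0348]
 [ 0.1431  0.0336]
 [ 0.1436  0.0217]
 [ 0.143  -0.0222]
 [ 0.1434 -0.0346]]
[[ 0.1109  0.0196]
 [ 0.1326  0.0199]
 [ 0.1319 -0.0222]
 [ 0.1109 -0.022 ]]
```

>>> apply_moves([
  [0,0,-0.042,0,0],
  [0,0,-0.042,0,0],
  [0,0,-0.042,0,0],
  [0,0,-0.042,0,0],
  [0,0,-0.042,0,0],
  [0,0,-0.042,0,0],
  [0,0,-0.042,0,0],
  [0,0,-0.042,0,0],
  [0,0,-0.042,0,0],
  [0,0,-0.042,0,0],
  [0,-0.001,-0.042,0,0],
  [0,-0.002,-0.042,0,0],
])

```text
clock: 11.85
position: [0.5543, 0.2379, 0.039]
ee_rot: [2.276, 2.165, 0.0]
force: [-0.2, 3.1, -0.9]
width: 0.17
gripper_force: 60.0
```

>>> apply_moves([
  [0,-0.002,-0.033,0,0],
  [0,-0.002,-0.033,0,0],
  [0,-0.002,-0.033,0,0],
  [0,-0.002,-0.033,0,0],
  [0,-0.002,-0.033,0,0],
  [0,-0.002,-0.033,0,0],
  [0,-0.002,-0.033,0,0],
])

```text
clock: 12.72
position: [0.5534, 0.2241, 0.0389]
ee_rot: [2.276, 2.165, 0.0]
force: [0.5, 3.5, 0.2]
width: 0.174
gripper_force: 60.0
```

Run:
```python
from meas import *
s=st();blankfit("top5.png",0)
```

```text
t 12.725 pos [0.5534 0.2241 0.0389] yaw rel gauge 0.0005 tcp in gauge [[-0.2294  0.0005]] F [0.4889 3.5269 0.158 ] tilt [-0.  0.] w 0.1735322537017097
```

View pics/top5.png

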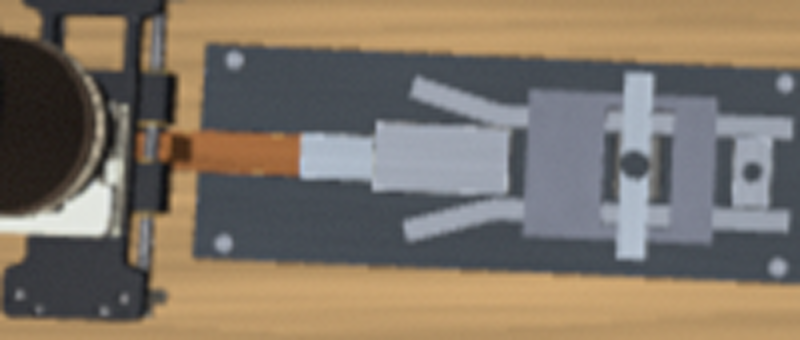

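The blank's front has entered the channel (508,130–193) straight, with small gaps at both rails and a steady push of 3.5 N. Continuing.

>>> apply_moves([
  [0,-0.002,-0.042,0,0],
  [0,-0.002,-0.042,0,0],
  [0,-0.002,-0.042,0,0],
  [0,-0.002,-0.042,0,0],
  [0,-0.002,-0.042,0,0],
  [0,-0.002,-0.042,0,0],
  [0,-0.003,-0.042,0,0],
  [0,-0.002,-0.042,0,0],
  [0,-0.002,-0.042,0,0],
  [0,-0.002,-0.042,0,0],
  [0,-0.002,-0.042,0,0],
  [0,-0.003,-0.042,0,0],
])

```text
clock: 14.28
position: [0.5518, 0.1938, 0.0389]
ee_rot: [2.276, 2.165, 0.0]
force: [-0.2, 3.9, 0.3]
width: 0.172
gripper_force: 60.0
```

>>> apply_moves([
  [0,-0.002,-0.042,0,0],
  [0,-0.002,-0.042,0,0],
  [0,-0.002,-0.042,0,0],
  [0,-0.002,-0.042,0,0],
  [0,-0.002,-0.042,0,0],
  [0,-0.002,-0.042,0,0],
  [0,-0.003,-0.042,0,0],
  [0,-0.002,-0.042,0,0],
  [0,-0.002,-0.042,0,0],
  [0,-0.002,-0.042,0,0],
  [0,-0.002,-0.042,0,0],
  [0,-0.003,-0.042,0,0],
])

```text
clock: 15.78
position: [0.5502, 0.1636, 0.0389]
ee_rot: [2.276, 2.165, 0.0]
force: [-0.4, 3.8, -0.5]
width: 0.17
gripper_force: 60.0
```

>>> apply_moves([
  [0,-0.001,-0.025,0,0],
  [0,-0.001,-0.025,0,0],
  [0,-0.001,-0.025,0,0],
  [0,-0.001,-0.025,0,0],
  [0,-0.001,-0.025,0,0],
  [0,-0.001,-0.025,0,0],
])

```text
clock: 16.52
position: [0.55, 0.1558, 0.0391]
ee_rot: [-2.275, -2.165, -0.002]
force: [0.5, 9.8, 2.8]
width: 0.172
gripper_force: 60.0
```

>>> apply_moves([
  [0,-0.001,-0.025,0,0],
  [0,-0.001,-0.025,0,0],
  [0,-0.001,-0.025,0,0],
  [0,-0.001,-0.025,0,0],
  [0,-0.001,-0.025,0,0],
  [0,-0.001,-0.025,0,0],
])

```text
clock: 17.27
position: [0.5498, 0.1488, 0.0393]
ee_rot: [-2.272, -2.166, -0.004]
force: [-0.0, 11.1, 2.5]
width: 0.17
gripper_force: 60.0
```

>>> apply_moves([
  [0,-0.002,-0.033,0,0],
  [0,-0.002,-0.033,0,0],
  [0,-0.002,-0.033,0,0],
  [0,-0.002,-0.033,0,0],
  [0,-0.002,-0.033,0,0],
  [0,-0.002,-0.033,0,0],
])

```text
clock: 18.02
position: [0.549, 0.1362, 0.0392]
ee_rot: [-2.273, -2.166, -0.003]
force: [0.2, 10.3, 2.3]
width: 0.17
gripper_force: 60.0
```

```bash
python3 -c "
from meas import *
st()"
```

```text
t 18.025 pos [0.549  0.1362 0.0392] yaw rel gauge 0.0022 tcp in gauge [[-0.1413  0.0006]] F [ 0.241  10.3101  2.2677] tilt [0.0027 0.0001] w 0.170147799708227
```

>>> apply_moves([
  [0,-0.002,-0.04,0,0],
  [0,-0.002,-0.04,0,0],
  [0,-0.002,-0.04,0,0],
  [0,-0.002,-0.04,0,0],
  [0,-0.002,-0.04,0,0],
  [0,-0.002,-0.04,0,0],
  [0,-0.002,-0.04,0,0],
  [0,-0.002,-0.04,0,0],
  [0,-0.002,-0.04,0,0],
  [0,-0.002,-0.04,0,0],
  [0,-0.002,-0.04,0,0],
  [0,-0.002,-0.04,0,0],
])

```text
clock: 19.52
position: [0.5475, 0.1074, 0.0392]
ee_rot: [-2.273, -2.166, -0.003]
force: [-0.2, 11.3, 2.8]
width: 0.173
gripper_force: 60.0
```

>>> apply_moves([
  [0,-0.001,-0.02,0,0],
  [0,-0.001,-0.02,0,0],
  [0,-0.001,-0.02,0,0],
  [0,-0.001,-0.02,0,0],
  [0,-0.001,-0.02,0,0],
])

```text
clock: 20.15
position: [0.5472, 0.1015, 0.0392]
ee_rot: [-2.273, -2.166, -0.003]
force: [0.0, 10.3, 3.0]
width: 0.173
gripper_force: 60.0
```

```bash
python3 -c "
from meas import *
st()"
```

```text
t 20.15 pos [0.5472 0.1015 0.0392] yaw rel gauge 0.0023 tcp in gauge [[-0.1065  0.0005]] F [ 0.0181 10.2778  3.0325] tilt [ 0.0028 -0.0002] w 0.1726053306989278
```

>>> apply_moves([
  [0,-0.001,-0.014,0,0],
  [0,0,-0.014,0,0],
  [0,-0.001,-0.014,0,0],
  [0,-0.001,-0.014,0,0],
  [0,0,-0.014,0,0],
  [0,-0.001,-0.014,0,0],
])

```text
clock: 20.9
position: [0.5469, 0.0964, 0.0391]
ee_rot: [-2.273, -2.166, -0.003]
force: [0.3, 11.0, 3.1]
width: 0.174
gripper_force: 60.0
```

>>> apply_moves([
  [0,0,-0.008,0,0],
  [0,-0.001,-0.008,0,0],
  [0,0,-0.008,0,0],
])

```text
clock: 21.28
position: [0.5469, 0.095, 0.0392]
ee_rot: [-2.273, -2.166, -0.003]
force: [1.0, 10.7, 1.8]
width: 0.173
gripper_force: 60.0
```

>>> apply_moves([
  [0,0,-0.008,0,0],
  [0,-0.001,-0.008,0,0],
  [0,0,-0.008,0,0],
])

```text
clock: 21.65
position: [0.5467, 0.0936, 0.0391]
ee_rot: [-2.273, -2.166, -0.003]
force: [-0.8, 10.8, 2.4]
width: 0.171
gripper_force: 60.0
```

>>> apply_moves([
  [0,0,-0.008,0,0],
  [0,-0.001,-0.008,0,0],
])

```text
clock: 21.9
position: [0.5467, 0.0926, 0.0391]
ee_rot: [-2.273, -2.166, -0.003]
force: [-0.3, 11.4, 3.0]
width: 0.168
gripper_force: 60.0
```

>>> apply_moves([
  [0,0,-0.008,0,0],
  [0,0,-0.008,0,0],
])

```text
clock: 22.15
position: [0.5467, 0.0919, 0.0391]
ee_rot: [-2.273, -2.166, -0.003]
force: [-1.4, 12.4, 4.2]
width: 0.173
gripper_force: 60.0
```

>>> apply_moves([
  [0,0,-0.008,0,0],
])

```text
clock: 22.28
position: [0.5467, 0.0919, 0.0392]
ee_rot: [-2.272, -2.166, -0.004]
force: [-0.9, 14.5, 4.9]
width: 0.175
gripper_force: 60.0
```

>>> apply_moves([
  [0,0,-0.008,0,0],
])

```text
clock: 22.4
position: [0.5468, 0.0919, 0.0392]
ee_rot: [-2.271, -2.166, -0.004]
force: [-0.9, 15.2, 4.8]
width: 0.172
gripper_force: 60.0
```

>>> apply_moves([
  [0,0,-0.008,0,0],
  [0,0,-0.008,0,0],
])

```text
clock: 22.65
position: [0.5467, 0.0919, 0.0393]
ee_rot: [-2.27, -2.166, -0.005]
force: [-0.4, 17.6, 6.4]
width: 0.172
gripper_force: 60.0
```

>>> apply_moves([
  [0,0,-0.006,0,0],
  [0,0,0,0,0],
])

```text
clock: 22.9
position: [0.5467, 0.0918, 0.0393]
ee_rot: [-2.269, -2.166, -0.006]
force: [-1.5, 17.8, 7.3]
width: 0.177
gripper_force: 60.0
```

>>> apply_moves([
  [0,0,-0.008,0,0],
  [0,0,-0.004,0,0],
  [0,0,0,0,0],
])

```text
clock: 23.28
position: [0.5467, 0.0918, 0.0394]
ee_rot: [-2.268, -2.166, -0.007]
force: [-0.9, 20.6, 5.4]
width: 0.173
gripper_force: 60.0
```

>>> apply_moves([
  [0,0,-0.004,0,0],
  [0,0,0,0,0],
])

```text
clock: 23.52
position: [0.5468, 0.0918, 0.0394]
ee_rot: [-2.268, -2.166, -0.007]
force: [-1.4, 21.1, 7.9]
width: 0.168
gripper_force: 60.0
```

>>> apply_moves([
  [0,0,0,0,0],
  [0,0,0,0,0],
  [0,0,0,0,0],
  [0,0,0,0,0],
  [0,0,0,0,0],
  [0,0,0,0,0],
  [0,0,0,0,0],
  [0,0,0,0,0],
])

```text
clock: 24.52
position: [0.5468, 0.0918, 0.0394]
ee_rot: [-2.268, -2.166, -0.007]
force: [-1.5, 21.5, 7.3]
width: 0.169
gripper_force: 60.0
```

Run:
```python
from meas import *
st()
im,d=imaging.get_image("top");a=im[215:280,230:346,::-1]
cv2.imwrite("pics/top6.png",cv2.resize(a,None,fx=6.5,fy=6.5,interpolation=cv2.INTER_CUBIC))
```

```text
t 24.525 pos [0.5468 0.0918 0.0394] yaw rel gauge 0.0048 tcp in gauge [[-0.0969  0.0006]] F [-1.533  21.4688  7.3188] tilt [ 0.0068 -0.0007] w 0.16946195681418816
```

View pics/top6.png

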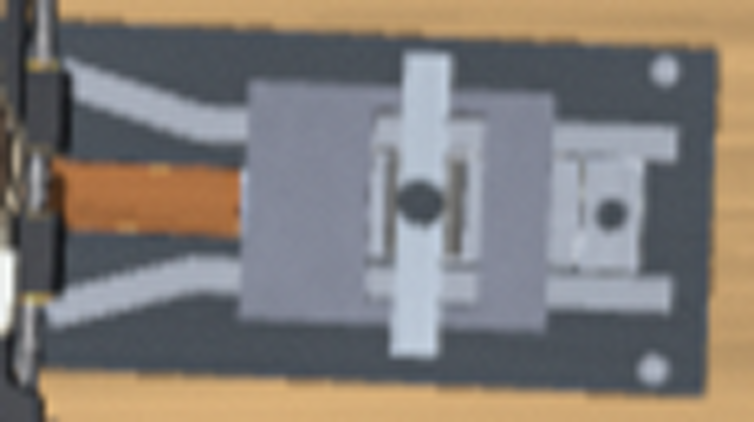

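The blank's front (580,160–265) meets the stop square. The force is steady at 21 N, against about 10.8 N sliding. Now I'll draw the stick out straight.

>>> apply_moves([
  [0,0,0.03,0,0],
  [0,0,0.05,0,0],
  [0,0.003,0.05,0.01,0],
  [0,0.003,0.06,0.01,0],
  [0,0.007,0.14,0,0],
  [0,0.008,0.16,0,0],
  [0,0.008,0.16,0,0],
  [0,0.008,0.16,0,0],
  [0,0.008,0.16,0,0],
  [0,0.008,0.16,0,0],
  [0,0.008,0.16,0,0],
  [0,0.008,0.16,0,0],
])

```text
clock: 26.08
position: [0.5509, 0.1737, 0.0401]
ee_rot: [2.276, 2.165, 0.0]
force: [0.5, -1.0, -1.4]
width: 0.168
gripper_force: 60.0
```

>>> apply_moves([
  [0,0.01,0.2,0,0],
  [0,0.01,0.2,0,0],
  [0,0.01,0.2,0,0],
  [0,0.01,0.2,0,0],
  [0,0.01,0.2,0,0],
  [0,0,0,0,0],
])

```text
clock: 26.82
position: [0.5537, 0.2345, 0.04]
ee_rot: [-2.274, -2.167, -0.0]
force: [-0.3, -1.4, -1.1]
width: 0.171
gripper_force: 60.0
```

```bash
python3 -c "
from meas import *
st()"
```

```text
t 26.825 pos [0.5537 0.2345 0.04  ] yaw rel gauge 0.0024 tcp in gauge [[-0.2397  0.0003]] F [-0.2587 -1.3607 -1.0759] tilt [ 0.0003 -0.    ] w 0.17119216072878216
```

>>> apply_moves([
  [0,0,0,0.2,0],
  [0,0,0,0.5,0],
  [0,0,0,0.6,0],
  [0,0,0,0.6,0],
  [0,0,0,0.6,0],
  [0,0,0,0.2,0],
  [0,0,0,0,0],
])

```text
clock: 27.7
position: [0.554, 0.2327, 0.2027]
ee_rot: [2.277, 2.164, 0.002]
force: [-0.2, -0.5, -2.2]
width: 0.169
gripper_force: 60.0
```

>>> apply_moves([
  [0,-0.04,-0.735,0,0.25],
  [0,-0.04,-0.735,0,0.25],
  [0,-0.04,-0.735,0,0.25],
  [0,-0.04,-0.735,0,0.25],
  [0,-0.04,-0.735,0,0.25],
  [0,-0.04,-0.735,0,0.25],
  [0,-0.04,-0.735,0,0.25],
  [0,-0.04,-0.735,0,0.25],
  [0,-0.04,-0.735,0,0.25],
  [0,-0.04,-0.735,0,0.25],
  [0,-0.04,-0.735,0,0.25],
  [0,-0.04,-0.735,0,0.25],
])

```text
clock: 29.2
position: [0.5239, -0.297, 0.2003]
ee_rot: [-0.183, -3.134, -0.002]
force: [-0.3, -1.0, -1.2]
width: 0.169
gripper_force: 60.0
```

>>> apply_moves([
  [0,-0.04,-0.735,0,0.25],
  [0,-0.04,-0.735,0,0.25],
  [0,0,0,0,0.05],
  [0,0,0,0,0],
  [0,0,0,0,0],
])

```text
clock: 29.82
position: [0.5206, -0.3827, 0.2014]
ee_rot: [0.243, -3.131, -0.002]
force: [-0.3, 0.3, -1.9]
width: 0.173
gripper_force: 60.0
```

```bash
python3 -c "
from meas import *
s=st();print(s['ee_rot'],tow([[.03,.0]],G))
im,d=imaging.get_image('top');c=cam('top');P=cloud(c,d)
# underside-free pitch check: blade/shoe top heights seen from above
u=(P[...,1]>-.42)&(P[...,1]<-.33)&(P[...,0]>.56)&(P[...,0]<.66)&(P[...,2]>.1)&(P[...,2]<.23)
q=P[u];A=np.c_[q[:,0],np.ones(len(q))];print(len(q),np.linalg.lstsq(A,q[:,2],rcond=None)[0],q[:,0].min(),q[:,0].max())"
```

```text
t 29.825 pos [ 0.5206 -0.3827  0.2014] yaw rel gauge 1.7764 tcp in gauge [[ 0.3783 -0.0016]] F [-0.2607  0.3047 -1.8892] tilt [0.0005 0.0016] w 0.1725479220255032
[ 0.2432 -3.1315 -0.0025] [[ 0.5398 -0.0349]]
657 [0.0197 0.1796] 0.5603341588807234 0.6491626089602571
```

>>> apply_moves([
  [0,-0.035,0,-0.5,0],
  [0,0,0,-0.5,0],
  [0,0,0,-0.5,0],
  [0,0,0,-0.5,0],
  [0,0,0,-0.4,0],
  [0,0,0,-0.25,0],
  [0,0,0,-0.15,0],
  [0,0,0,-0.06,0],
  [0,0,0,-0.02,0],
  [0,0,0,0,0],
  [0,0,0,0,0],
])

```text
clock: 31.25
position: [0.5184, -0.3846, 0.0298]
ee_rot: [-0.242, 3.132, -0.001]
force: [1.0, -0.3, -1.5]
width: 0.169
gripper_force: 60.0
```

>>> apply_moves([
  [0,0,0,-0.025,0],
  [0,0,0,-0.02,0],
  [0,0,0,-0.015,0],
  [0,0,0,0,0],
])

```text
clock: 31.75
position: [0.5181, -0.3844, 0.0257]
ee_rot: [0.242, -3.132, -0.0]
force: [-0.7, 0.7, -1.4]
width: 0.172
gripper_force: 60.0
```

>>> apply_moves([
  [0,0,0,-0.006,0],
  [0,0,0,0,0],
])

```text
clock: 32.0
position: [0.5181, -0.3844, 0.0257]
ee_rot: [-0.242, 3.132, 0.0]
force: [-1.3, 2.1, 4.4]
width: 0.172
gripper_force: 60.0
```

>>> apply_moves([
  [0,0,0,-0.006,0],
  [0,0,0,0,0],
])

```text
clock: 32.25
position: [0.5181, -0.3844, 0.0257]
ee_rot: [-0.242, 3.132, 0.0]
force: [-3.6, 2.2, 8.6]
width: 0.169
gripper_force: 60.0
```

>>> apply_moves([
  [0,0,0,0.007,0],
  [0,0,0,0,0],
  [30,0,0,0,0],
  [40,0,0,0,0],
  [60,0,0,0,0],
  [60,0,0,0,0],
  [60,0,0,0,0],
])

```text
clock: 33.12
position: [0.5181, -0.3844, 0.0254]
ee_rot: [0.242, -3.132, -0.0]
force: [-0.3, 0.8, 0.4]
width: 0.59
gripper_force: 0.0
```

>>> apply_moves([
  [60,0,0,0.15,0],
  [60,0,0,0.4,0],
  [60,0,0,0.5,0],
  [60,0,0,0.5,0],
  [60,0,0,0.5,0],
  [60,0,0,0.5,0],
  [60,0,0,0.5,0],
  [60,0,0,0.4,0],
  [60,0,0,0,0],
  [60,0,0,0,0],
])

```text
clock: 34.38
position: [0.5179, -0.384, 0.232]
ee_rot: [0.242, -3.132, -0.001]
force: [-0.7, 0.3, -0.3]
width: 0.599
gripper_force: 0.0
```

>>> apply_moves([
  [60,-0.7,0,0,0],
  [60,-0.7,0,0,0],
  [60,-0.5,0,0,0],
  [60,0,0,0,0],
  [60,0,0,0,0],
])

```text
clock: 35.0
position: [0.4046, -0.3839, 0.2319]
ee_rot: [0.243, -3.132, -0.001]
force: [0.1, -0.7, 0.9]
width: 0.6
gripper_force: 0.0
```

Run:
```python
from meas import *
st()
im,d=imaging.get_image("top");np.save("topend.npy",d)
cv2.imwrite("pics/end.png",cv2.resize(im[120:360,120:476,::-1],None,fx=2.2,fy=2.2,interpolation=cv2.INTER_CUBIC))
```

```text
t 35.0 pos [ 0.4046 -0.3839  0.2319] yaw rel gauge 1.776 tcp in gauge [[ 0.3854 -0.1173]] F [ 0.0668 -0.6751  0.869 ] tilt [0.0001 0.0007] w 0.5997264700935689
```

View pics/end.png

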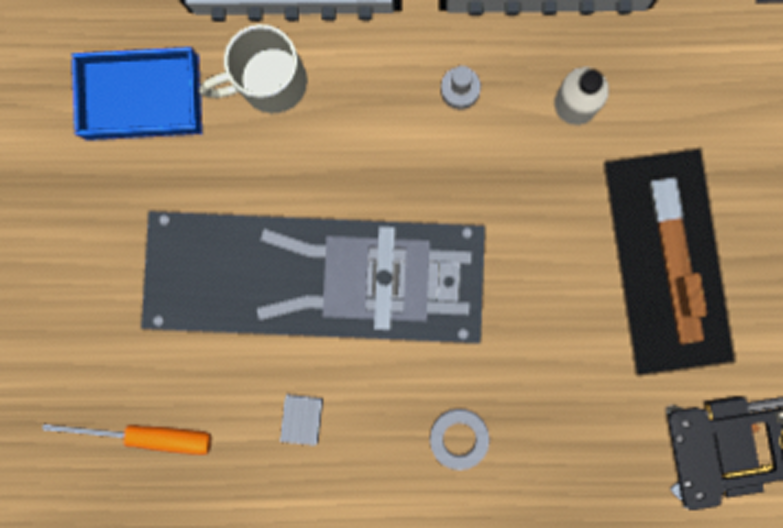

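The stick stands on its blade on the mat at (677,262), the bystanders are where they were, and the blank is still under the guard. I'll compare the stop region with the pressed picture before signing off.

Run:
```python
from meas import *
im,d=imaging.get_image("top");a=cv2.resize(im[215:280,230:346,::-1],None,fx=6.5,fy=6.5,interpolation=cv2.INTER_CUBIC)
b=cv2.imread("pics/top6.png")
df=np.abs(a.astype(float)-b).mean(2)[150:280,545:660];print(df.mean(),df.max())
if df.mean()<4: print(arm.sign_off())
```

```text
6.984682274247492 11.0
```

Run:
```python
from meas import *
im,d=imaging.get_image("top");a=cv2.resize(im[215:280,230:346,::-1],None,fx=6.5,fy=6.5,interpolation=cv2.INTER_CUBIC)
b=cv2.imread("pics/top6.png")
A,B=[x.astype(float).mean(2)[150:280,545:660] for x in(a,b)]
df=A-B;cc=np.corrcoef(A.ravel(),B.ravel())[0,1];print(df.mean(),df.std(),cc)
if cc>.99: print(arm.sign_off())
```

```text
-7.0429431438127095 1.6642476860649829 0.9996453864721476
the job is handed in; nothing more can be done
None
```

The blank is home and square against the stop, held pressed for over 1 s at about 21 N, roughly 10 N more than the sliding force. The stick stands back on the mat, released, and the job was handed in at about 35 s.

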